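# Candle the brown egg with tongs

## Task

Pick up the tongs from the poultry counter, take the brown egg out of its cup with them, and hold it centred over the lit opening of the candling lamp, about 3 cm clear above it, so that it can be inspected. Handle the egg only with the tongs, not with the gripper's fingers, leave the white egg, the can and the spice jar where they are, and finish still holding the egg there: do not put it down.

Things in the scene. Friction and masses are not known exactly. Their poses are not given: they have to be found in the camera images.
- tongs: Steel kitchen tongs with red grips and jaws, 0.13 kg, lying flat; 26 mm high, 210 mm long. Origin: centre line, underside, midway between the red grips, near the centre of mass. x runs along the tongs to the jaws, z up. Grip across y at the red grips (28 mm behind to 28 mm ahead of the origin, 26 mm high); squeezing them closes the jaws; a spring opens them as the fingers yield.
- tong_left (a joint): Closing angle of each arm about its pivot 90 mm behind the tongs' origin; both move alike. 0 = open (rest), 0.16 rad = stop. Width over the red grips at the origin: 59 mm at 0, 53 at 0.035, 40 at 0.106. Clear gap of the jaws: 80 mm at 0, 67 at 0.035, 44 (on the egg) at 0.106. The spring pushes each grip out with about 7 N at 0, 9 N at 0.106; a squeeze of 20 to 50 N holds the egg.
- jaw_mid (a point): Point midway between the jaws: 85 mm ahead of the tongs' origin, 13 mm above their underside. The egg's middle belongs here. The jaws are shallow upright V plates, 20 mm high (10 mm above and below this point), reaching 17 mm ahead of it; outside they stand some 10 mm wider on each side than the gap.
- brown_egg: The brown egg to take, 56 mm high, 44 mm in diameter at mid height, about 60 g, standing loose in an egg cup. Origin at its lower end, z along it.
- brown_egg_center (a point): Centre of the brown egg, 28 mm above its lower end; 54 mm above the counter at the start.
- white_egg_center (a point): Centre of the white egg, same size, standing in the other cup; to be left alone.
- cup_a: Blue egg cup holding the brown egg, fixed to the counter: rim 34 mm high, 37 mm outer and 30 mm inner diameter, foot 56 mm wide. Origin at the centre of its underside. The egg's middle stands 20 mm above the rim.
- cup_b: The same blue egg cup, holding the white egg, fixed.
- lamp: Candling lamp, a low black cone fixed to the counter, 72 mm across at the foot and 50 mm high, with a lit yellow-white opening of 32 mm diameter on top. Origin at the centre of its underside, z up.
- lamp_top (a point): Centre of the lamp's lit opening, 50 mm above the counter.
- can: Red and yellow can, 72 mm in diameter, 100 mm high, loose. Origin at the centre of its underside. A bystander.
- spice_jar: Amber spice jar with a black lid, 53 mm in diameter, 83 mm high, loose. Origin at the centre of its underside. A bystander.
Things that resemble listed ones, but are neither listed nor needed, are in the scene too. What is shaped like the cup_a but purple or red is not meant.

How it is judged:
By the outcome, as a careful person would: the job done as asked, in the order asked, and still so for the second after the job is handed in, while the arm keeps its last pose, push and grip.
It also fails if it takes over 42 s, if anything falls off the work surface, if the arm or the gripper's body presses on something with over 40 N, if the wrist force passes 120 N, or if a joint passes its speed limit or range.

## Robot

A 6-joint arm with a two-finger parallel gripper is mounted at the origin on the work surface. World frame = base frame: x ahead of the robot, y to its left, z up, the work surface at z = 0. Lengths are in m, angles in degrees, forces in N, time in s.
With the tool pointing down it reaches from about 0.3 to 0.75 m from the base axis. Payload 8.5 kg.
Tool frame: the origin (TCP) lies between the finger pads; the fingertips stand ahead of it and the grasp point (between the pads) lies 8 mm behind it (env.tcp_to_tips is the z of the fingertips in the tool frame, in m); z points along the fingers, x is the direction in which the jaws open and shut, and the axes are right-handed (so a half turn about z gives the same grasp; the last joint's range is limited). The gripper opens to 85 mm and grips with 20 to 120 N. Pads are 22 mm wide; open, the fingers measure 114 mm over their backs; the gripper's body (76 mm by 85 mm) begins 54 mm behind the grasp point. The pads swing forward as they close: fully open they stand 13 mm farther back than shut.
Start: joints at [61.404, 21.807, 74.336, -0, 83.858, -12.336], TCP at [0.154, 0.528, 0.242] pointing down, gripper open.
Joint ranges: [-178.18, 178.18], [-50.72, 133.34], [12.68, 142.11], [-81.47, 261.47], [9.98, 163.14], [-165.26, 165.26]. Speed limits (degrees/s): [136.94, 136.94, 180, 180, 180, 180].

## Interface

Orientations are given as a 3x3 rotation matrix whose columns are the frame's x, y, z axes.
In Python, from rig import observe, viewer, env gives the robot as it stands.
- The arm moves only by the tool jog_arm, never from a script. Its arguments are lists of equal length, an entry for each row: "dr": the turn, a rotation vector about the tool's x, y, z in rad, a list of three; "slide": the shift along the tool's x, y, z in m, a list of three; "gripper": the opening, from -1 (shut) to 1 (fully open), so that 0 is half open. In form: {"dr": [[rx, ry, rz], ...], "slide": [[dx, dy, dz], ...], "gripper": [gripper, ...]}. A call has exactly 10 rows; each row shifts and turns the commanded pose from where the row before left it, along the tool's axes as they then stand; what a row does not reach is not made up. A row lasts 1/10 s, in which the tool goes at most 50 mm and 8.59 degrees, less where a joint would pass 70% of its speed; a pose out of reach is approached as far as the arm can. A call is refused whole if a number of a shift passes 0.05 or a number of a turn 0.15, either way. A call with a gripper value outside its range is refused whole. The fingers move at their own pace and stop on an object; "force" is the grip in N (left out, the last holds). Time passes only in rows, so rows that do not move let the fingers close, or fill a call up. It gives the time, the measured TCP pose, the force and the opening at its end, in the units of the state.
- observe(): the state, without advancing time (a new reading comes with each control period).
- viewer.get_image(name): name is "scene" or "top" or "wrist"; returns a dict with "pixels" (480x640x3 uint8, blue, green, red), "camera_matrix" (3x3 intrinsics, pixels), "R" (3x3) and "t" (3): a world point X has camera coordinates R X + t. Camera axes: x right, y down, z forward; pixel columns grow to the right and rows downward; lengths in m; the calibration is good to about 2 mm. The wrist camera is an equidistant fisheye: a pixel r from the principal point sees the ray r / f radians off the axis. A picture is of the moment at which its call begins. There is no depth.
- env.close_job(): hands the job in, once; it reports no verdict.
The state is a dict: "time_s": time; "q": joint angles; "qvel": joint speeds; "joint_efforts": joint torques, N m; "position": TCP position; "tool_rot": TCP orientation; "ft_force": force on the tool from outside, world axes, zero at the start; "wrist_torque": the same for the moment, N m; "grip_width": finger opening in m.
Only numpy, scipy, OpenCV 4.12 (cv2) and the standard library are available. Lean on these libraries where they do the work, as an engineer would, in place of code of your own. Each camera call takes 0.05 s, during which the arm holds its last target.

## Working session

There is one attempt and no reset: what is moved stays moved. The work goes in short steps, Python scripts to look and compute and a tool call to move; the robot and the scene stay as the last step left them, time stands still between calls to the robot, and variables do not carry over. Pictures are saved under pics/ and viewed, and the job is handed in when it is done.

Besides the shell and the picture viewer there is one more tool, called after ">>>" as name(argument=value, ...) on one line, values as JSON. jog_arm: Moves the arm, as the interface text tells. Its arguments: {"type":"object","properties":{"dr":{"type":"array","items":{"type":"array","items":{"type":"number"}}},"slide":{"type":"array","items":{"type":"array","items":{"type":"number"}}},"gripper":{"type":"array","items":{"type":"number"}},"force":{"type":"number"}},"required":["dr","slide","gripper"]}

```bash
ls; mkdir -p pics; python3 - <<'E'
from rig import observe, viewer, env
import cv2,pickle
d={}
for n in ("scene","top","wrist"):
    im=viewer.get_image(n); d[n]=im; cv2.imwrite(f"pics/{n}0.png",im["pixels"])
    print(n,im["camera_matrix"],im["R"],im["t"])
pickle.dump(d,open("im0.pkl","wb"))
s=observe(); print(s, env.tcp_to_tips)
E
```

```text
pics
scene [[496.71982631   0.         315.0363312 ]
 [  0.         496.71982631 240.90775551]
 [  0.           0.           1.        ]] [[ 0.71242751  0.70163394 -0.01252427]
 [ 0.40487644 -0.42555114 -0.80930915]
 [-0.57316848  0.57150332 -0.58724939]] [-0.33088063 -0.19954241  1.34715231]
top [[485.78070618   0.         325.91346009]
 [  0.         485.78070618 235.122082  ]
 [  0.           0.           1.        ]] [[ 0.01423123 -0.99989621 -0.00224746]
 [-0.9984513  -0.01408969 -0.05381899]
 [ 0.05378174  0.00300989 -0.99854818]] [-0.08826381  0.56150073  1.16774989]
wrist [[371.64829954   0.         310.1361009 ]
 [  0.         371.64829954 237.97318351]
 [  0.           0.           1.        ]] [[ 0.28018411  0.95994475 -0.00171662]
 [ 0.9072127  -0.26420755  0.32735225]
 [ 0.31378652 -0.09327624 -0.94490082]] [-0.55036776 -0.04305386  0.38052864]
{'time_s': 0.15, 'q': array([ 6.14027572e+01,  2.18331120e+01,  7.43712263e+01,  9.87302112e-04,
        8.38594128e+01, -1.23358451e+01]), 'qvel': array([-0.09232836, -0.16321228, -0.25315589,  0.00465361, -0.01873627,
        0.0095824 ]), 'joint_efforts': array([ 1.58454728e-03, -4.48627353e+01, -2.31345928e+01, -1.68325505e-04,
        3.74716648e-03, -2.29142051e-05]), 'position': array([0.1539081 , 0.52781086, 0.24186525]), 'tool_rot': array([[ 2.80021472e-01,  9.59993581e-01, -5.47620443e-04],
       [ 9.59993126e-01, -2.80021891e-01, -9.68727913e-04],
       [-1.08331829e-03, -2.54447245e-04, -9.99999381e-01]]), 'ft_force': array([-0.49499478, -0.799468  , -0.31291981]), 'wrist_torque': array([-0.03671926, -0.0041233 ,  0.03273656]), 'grip_width': 0.08533577407039163} 0.011
```

View pics/scene0.png

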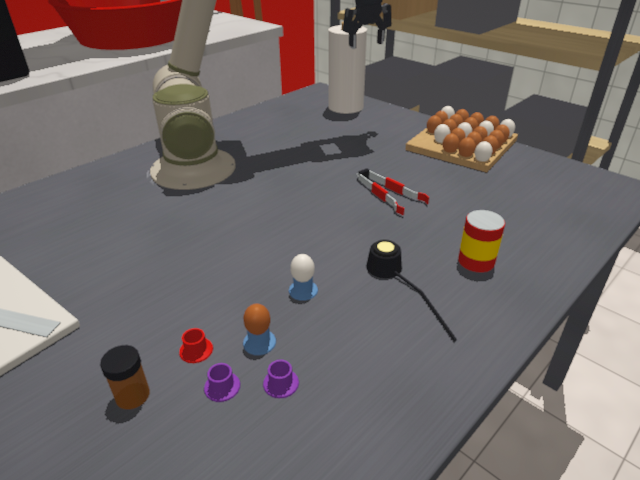

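View pics/top0.png

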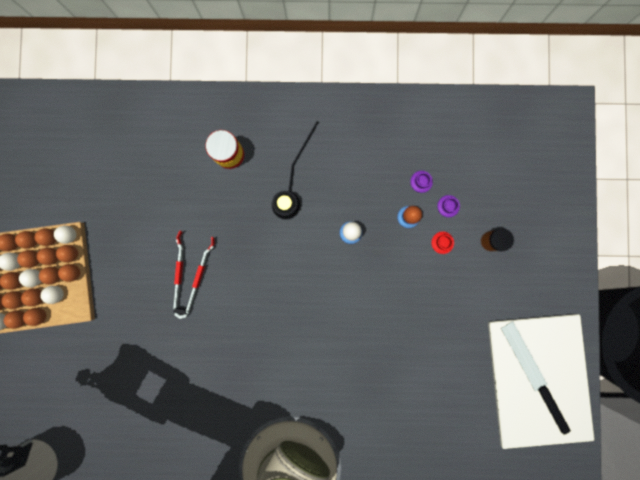

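View pics/wrist0.png

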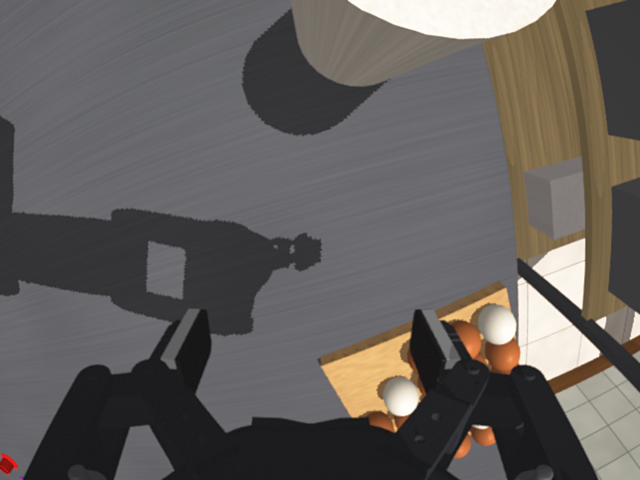

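```bash
python3 - <<'E'
import pickle,cv2
d=pickle.load(open("im0.pkl","rb"))
t=d["top"]["pixels"];s=d["scene"]["pixels"]
a=cv2.resize(t[225:325,160:230],None,fx=6,fy=6,interpolation=cv2.INTER_CUBIC)   # x160,y225
cv2.imwrite("pics/t_tongs.png",a)
b=cv2.resize(t[160:270,260:520],None,fx=3,fy=3,interpolation=cv2.INTER_CUBIC); cv2.imwrite("pics/t_mid.png",b)
c=cv2.resize(s[160:220,345:440],None,fx=8,fy=8,interpolation=cv2.INTER_CUBIC); cv2.imwrite("pics/s_tongs.png",c)
e=cv2.resize(s[230:410,170:420],None,fx=3,fy=3,interpolation=cv2.INTER_CUBIC); cv2.imwrite("pics/s_mid.png",e)
E
```

```text
(no output)
```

View pics/t_tongs.png

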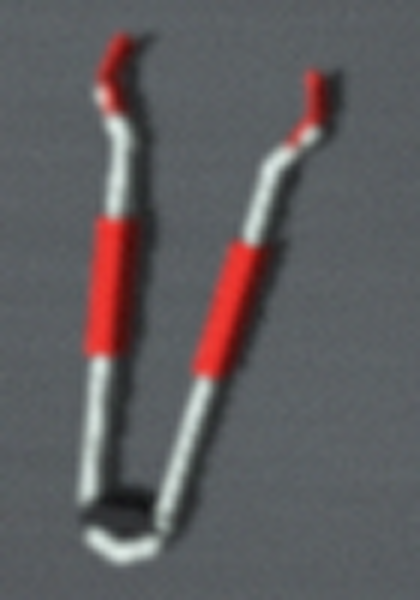

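View pics/t_mid.png

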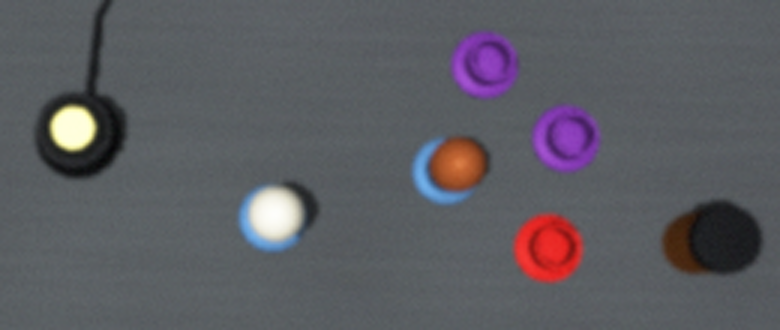

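View pics/s_tongs.png

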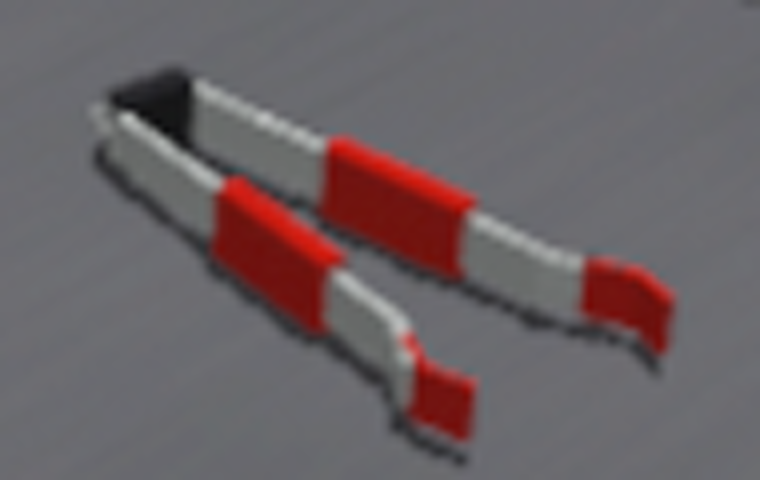

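View pics/s_mid.png

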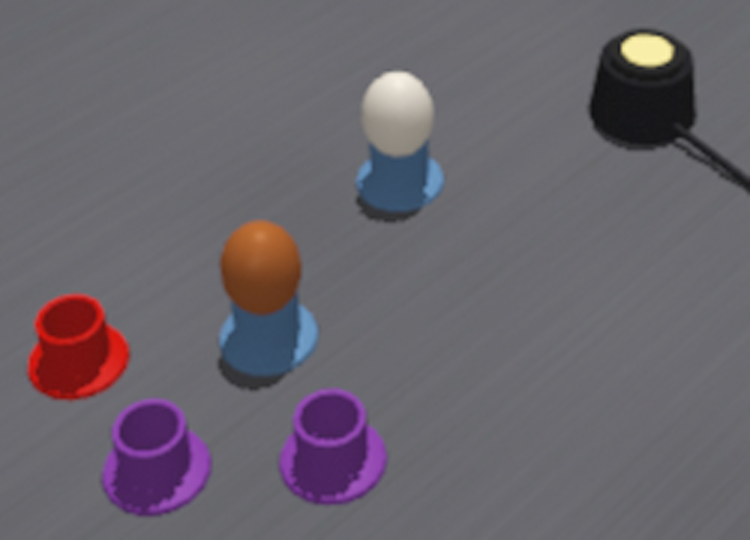

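```bash
cat > h.py <<'E'
import numpy as np
from scipy.optimize import least_squares
def px(p,off,f): return (np.array(p,float)+.5)/f-.5+np.array(off)
def onz(im,p,z):
    K,R,t=im["camera_matrix"],im["R"],im["t"]
    d=R.T@np.linalg.inv(K)@np.array([p[0],p[1],1.]); c=-R.T@t
    return c+d*(z-c[2])/d[2]
def proj(im,X):
    c=im["R"]@np.asarray(X)+im["t"]; u=im["camera_matrix"]@c; return u[:2]/u[2]
def tri(im1,p1,im2,p2):
    f=lambda X:np.r_[proj(im1,X)-p1,proj(im2,X)-p2]
    r=least_squares(f,[.5,0,.05]); return r.x,r.fun
E
python3 - <<'E'
import pickle; from h import *
d=pickle.load(open("im0.pkl","rb"));T=d["top"];S=d["scene"]
M=lambda p:px(p,(260,160),3); N=lambda p:px(p,(170,230),3)
for n,a,b,z in (("brown",(459,164),(261,267),.054),("white",(275,213),(398,114),.054),("lamp",(73,128),(647,50),.05)):
    print(n,tri(T,M(a),S,N(b)),onz(T,M(a),z),onz(S,N(b),z))
G=lambda p:px(p,(160,225),6); H=lambda p:px(p,(345,160),8)
for n,p in (("Lf",((97+135)/2,217)),("Lb",((86+116)/2,356)),("Rf",(248,242)),("Rb",(208,376)),("piv",(120,515))):
    X=onz(T,G(p),.026 if n!='piv' else .022); print(n,X,proj(S,X),(proj(S,X)-[345,160]+.5)*8-.5)
E
```

```text
brown (array([ 0.61274145, -0.2840756 ,  0.05427221]), array([-0.09187725, -0.07730703, -0.08206999,  0.0010541 ])) [ 0.61258852 -0.2843408   0.054     ] [ 0.61260861 -0.2838207   0.054     ]
white (array([ 0.57166025, -0.14057169,  0.05291429]), array([ 0.1620842 ,  0.15369096,  0.1730704 , -0.0075513 ])) [ 0.57194861 -0.14013201  0.054     ] [ 0.5724277  -0.14171933  0.054     ]
lamp (array([0.6373064 , 0.02010717, 0.04868957]), array([ 0.0476637 ,  0.0560916 ,  0.05967448, -0.00595713])) [0.63728065 0.02010401 0.05      ] [0.63826032 0.01855199 0.05      ]
Lf [0.49534312 0.27256889 0.026     ] [402.90247558 184.77810457] [466.71980467 201.72483658]
Lb [0.43973444 0.27687894 0.026     ] [385.78441501 176.56599635] [329.77532009 136.02797081]
Rf [0.48609061 0.21930956 0.026     ] [386.24938445 191.55420506] [333.49507557 255.9336405 ]
Rb [0.43238345 0.23381299 0.026     ] [372.50727902 181.74995302] [223.55823219 177.49962417]
piv [0.37626104 0.26854847 0.022     ] [363.97437377 170.89748065] [155.29499016  90.67984522]
```

>>> jog_arm(dr=[[0, 0, -0.105], [0, 0, 0], [0, 0, 0], [0, 0, 0], [0, 0, 0], [0, 0, 0], [0, 0, 0], [0, 0, 0], [0, 0, 0], [0, 0, 0]], slide=[[0, 0, 0], [-0.0242, 0.0394, 0.008], [-0.0242, 0.0394, 0.008], [-0.0242, 0.0394, 0.008], [-0.0242, 0.0394, 0.008], [-0.0242, 0.0394, 0.008], [-0.0242, 0.0394, 0.008], [-0.0242, 0.0394, 0.008], [-0.0242, 0.0394, 0.008], [-0.0242, 0.0394, 0.008]], gripper=[1, 1, 1, 1, 1, 1, 1, 1, 1, 1], force=50)

```text
time_s: 1.15
position: [0.4653, 0.249, 0.1699]
tool_rot: [[0.178, 0.984, -0.0], [0.984, -0.178, 0.0], [-0.0, -0.0, -1.0]]
ft_force: [-0.6, 0.7, 0.1]
grip_width: 0.0854
```

```bash
python3 - <<'E'
from rig import observe, viewer, env
import cv2,pickle
d={}
for n in ("wrist","top"):
    im=viewer.get_image(n); d[n]=im; cv2.imwrite(f"pics/{n}1.png",im["pixels"])
s=observe(); d["s"]=s; pickle.dump(d,open("im1.pkl","wb")); print(s)
E
```

```text
{'time_s': 1.25, 'q': array([ 1.50511968e+01,  2.35358264e+01,  8.46082022e+01, -5.49423624e-02,
        7.19209013e+01, -6.43820784e+01]), 'qvel': array([ 4.79052004, -2.22485233,  2.10864509,  1.53882307,  1.31729841,
        3.78367238]), 'joint_efforts': array([ -2.84693286, -43.22831511, -21.37391031,  -0.2292524 ,
        -0.18596435,  -0.65466218]), 'position': array([0.46734072, 0.24711269, 0.16889922]), 'tool_rot': array([[ 1.83086854e-01,  9.83096368e-01, -8.57509758e-04],
       [ 9.83095867e-01, -1.83087786e-01, -1.17455589e-03],
       [-1.31170120e-03, -6.27968555e-04, -9.99998943e-01]]), 'ft_force': array([0.53398692, 1.0885135 , 0.09568347]), 'wrist_torque': array([-0.00767972,  0.02483223,  0.0014768 ]), 'grip_width': 0.0855033252433707}
```

View pics/wrist1.png

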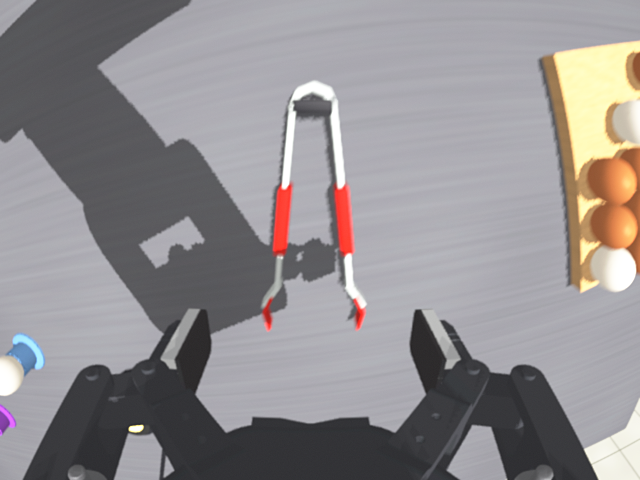

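```bash
cat >> h.py <<'E'
def fz(im,p,z):
    K,R,t=im["camera_matrix"],im["R"],im["t"]
    v=(np.array(p)-K[:2,2])/K[0,0]; r=np.hypot(*v); dc=np.r_[v/r*np.sin(r),np.cos(r)] if r>1e-9 else np.array([0,0,1.])
    d=R.T@dc; c=-R.T@t; return c+d*(z-c[2])/d[2]
E
python3 - <<'E'
import pickle,cv2; from h import *
d=pickle.load(open("im1.pkl","rb"));W=d["wrist"]
cv2.imwrite("pics/w1c.png",cv2.resize(W["pixels"][75:335,225:385],None,fx=2.3,fy=2.3,interpolation=cv2.INTER_CUBIC)[:600])
P={"piv":(313,106,.02),"Lf":(279,252,.026),"Lb":(286,187,.026),"Rf":(346,253,.026),"Rb":(342,187,.026),"Lj":(268,305,.023),"Rj":(358,303,.023)}
Q={k:fz(W,v[:2],v[2]) for k,v in P.items()}
for k,v in Q.items(): print(k,v)
m=lambda a,b:(Q[a]+Q[b])/2
o=(m("Lf","Rf")+m("Lb","Rb"))/2
print(o); 
for a in (m("Lf","Rf")-m("Lb","Rb"),m("Lj","Rj")-o,o-Q["piv"],m("Lj","Rj")-Q["piv"]): print(np.degrees(np.arctan2(a[1],a[0])),np.hypot(*a[:2]))
E
```

```text
piv [0.37760763 0.26795328 0.02      ]
Lf [0.48410145 0.22135229 0.026     ]
Lb [0.43370564 0.23718148 0.026     ]
Rf [0.49444581 0.27367985 0.026     ]
Rb [0.44117612 0.27868664 0.026     ]
Lj [0.53135604 0.20122541 0.023     ]
Rj [0.54321668 0.27747526 0.023     ]
[0.46335725 0.25272506 0.026     ]
-11.36459935457383 0.05286934707166993
-10.254631194392644 0.07512919362940444
-10.070133056245982 0.08709130936776731
-10.155579686854663 0.1622202938815759
```

View pics/w1c.png

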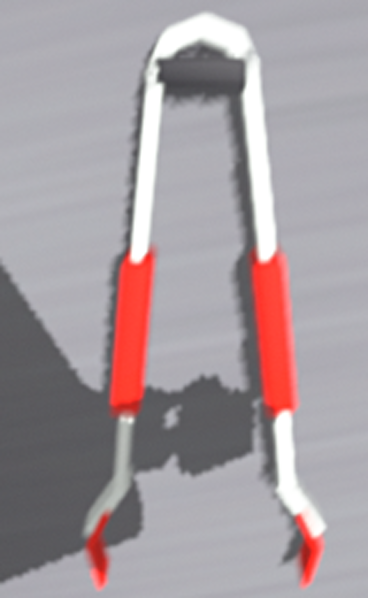

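>>> jog_arm(dr=[[0, 0, 0.006], [0, 0, 0], [0, 0, 0], [0, 0, 0], [0, 0, 0], [0, 0, 0], [0, 0, 0], [0, 0, 0], [0, 0, 0], [0, 0, 0]], slide=[[0.002, -0.0024, 0.01], [0.0019, -0.0023, 0.02], [0, 0, 0.02], [0, 0, 0.02], [0, 0, 0.02], [0, 0, 0.01], [0, 0, 0.01], [0, 0, 0], [0, 0, 0], [0, 0, 0]], gripper=[1, 1, 1, 1, 1, 1, 1, 1, 1, 1])

```text
time_s: 2.25
position: [0.4606, 0.2555, 0.061]
tool_rot: [[0.184, 0.983, 0.001], [0.983, -0.184, 0.0], [0.001, 0.001, -1.0]]
ft_force: [0.2, -0.2, -0.9]
grip_width: 0.0856
```

```bash
python3 - <<'E'
from rig import observe, viewer, env
import cv2,pickle
d={}
for n in ("wrist",):
    im=viewer.get_image(n); d[n]=im; cv2.imwrite(f"pics/{n}2.png",im["pixels"])
s=observe(); d["s"]=s; pickle.dump(d,open("im2.pkl","wb")); print(s["position"],s["tool_rot"],s["qvel"],s["ft_force"])
E
```

```text
[0.4606153  0.25545067 0.06103484] [[ 1.83728124e-01  9.82976072e-01  1.42062048e-03]
 [ 9.82976843e-01 -1.83728927e-01  4.55723247e-04]
 [ 7.08974124e-04  1.31270786e-03 -9.99998887e-01]] [-0.13923119  0.01687321  0.15984488 -0.08761407 -0.04754183 -0.05455901] [-0.04908653  0.29729022  0.71881088]
```

View pics/wrist2.png

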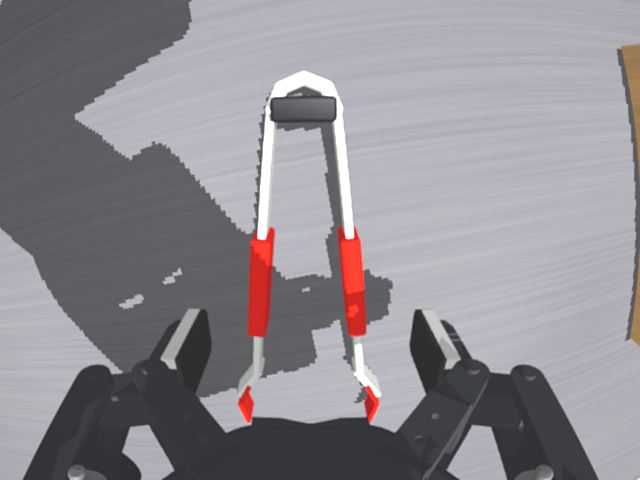

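```bash
python3 - <<'E'
import pickle,cv2; from h import *
d=pickle.load(open("im2.pkl","rb"));W=d["wrist"];s=d["s"]
P={"piv":(303,103,.025),"Lf":(258,335,.026),"Lb":(264,231,.026),"Rf":(358,335,.026),"Rb":(349,231,.026)}
Q={k:fz(W,v[:2],v[2]) for k,v in P.items()}
for k,v in Q.items(): print(k,v)
m=lambda a,b:(Q[a]+Q[b])/2
o=(m("Lf","Rf")+m("Lb","Rb"))/2; o[2]=.013
print(o,s["tool_rot"].T@(o-s["position"])) 
for a in (m("Lf","Rf")-m("Lb","Rb"),o-Q["piv"]): print(np.degrees(np.arctan2(a[1],a[0])),np.hypot(*a[:2]))
E
```

```text
piv [0.3731746  0.26960241 0.025     ]
Lf [0.48422026 0.22353106 0.026     ]
Lb [0.42769949 0.24044399 0.026     ]
Rf [0.49403462 0.27630993 0.026     ]
Rb [0.43507756 0.27984322 0.026     ]
[0.46025798 0.25503205 0.013     ] [-0.0005112  -0.00033738  0.04803409]
-10.040588790892354 0.058636963619651566
-9.498461972469537 0.08829388672539082
```

>>> jog_arm(dr=[[0, 0, 0], [0, 0, 0], [0, 0, 0], [0, 0, 0], [0, 0, 0], [0, 0, 0], [0, 0, 0], [0, 0, 0], [0, 0, 0], [0, 0, 0]], slide=[[-0.0015, 0.0015, 0.01], [0, 0, 0.015], [0, 0, 0.015], [0, 0, 0.008], [0, 0, 0.002], [0, 0, 0], [0, 0, 0], [0, 0, 0], [0, 0, 0], [0, 0, 0]], gripper=[1, 1, 1, 1, 1, 1, 1, 0.7, 0.5, 0.4], force=50)

```text
time_s: 3.3
position: [0.4617, 0.2536, 0.0109]
tool_rot: [[0.184, 0.983, 0.001], [0.983, -0.184, 0.0], [0.0, 0.001, -1.0]]
ft_force: [-1.5, -0.5, 3.6]
grip_width: 0.0598
```

```bash
python3 - <<'E'
from rig import observe, viewer, env
import cv2,pickle
for n in ("wrist",):
    im=viewer.get_image(n); cv2.imwrite(f"pics/{n}3.png",im["pixels"])
s=observe(); print(s["position"],s["ft_force"],s["grip_width"])
E
```

```text
[0.4617466  0.2535942  0.01092955] [-1.03084061 -0.28807269  6.45700673] 0.059823814521982994
```

View pics/wrist3.png

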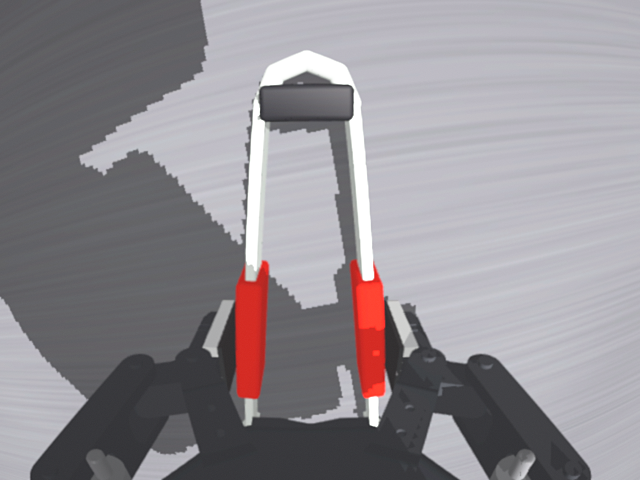

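>>> jog_arm(dr=[[0, 0, 0], [0, 0, 0], [0, 0, 0], [0, 0, 0], [0, 0, 0], [0, 0, 0], [0, 0, 0], [0, 0, 0], [0, 0, 0], [0, 0, 0]], slide=[[0, 0, -0.002], [0, 0, -0.001], [0, 0, 0], [0, 0, 0], [0, 0, 0], [0, 0, 0], [0, 0, 0], [0, 0, 0], [0, 0, 0], [0, 0, 0]], gripper=[0.4, 0.4, 0.35, 0.3, 0.26, 0.22, 0.22, 0.22, 0.22, 0.22])

```text
time_s: 4.35
position: [0.4615, 0.2535, 0.0133]
tool_rot: [[0.184, 0.983, 0.0], [0.983, -0.184, -0.0], [-0.0, 0.0, -1.0]]
ft_force: [0.5, 0.7, -0.4]
grip_width: 0.0524
```

```bash
python3 - <<'E'
from rig import observe, viewer, env
import cv2,pickle
for n in ("wrist","scene"):
    im=viewer.get_image(n); p=im["pixels"]
    if n=="scene": p=cv2.resize(p[90:220,300:460],None,fx=4,fy=4,interpolation=cv2.INTER_CUBIC)
    cv2.imwrite(f"pics/{n}4.png",p)
s=observe(); print(s["position"],s["ft_force"],s["grip_width"])
E
```

```text
[0.46148355 0.25353167 0.01332707] [ 0.52173247 -0.42153018 -1.55336538] 0.0518430705550635
```

View pics/wrist4.png

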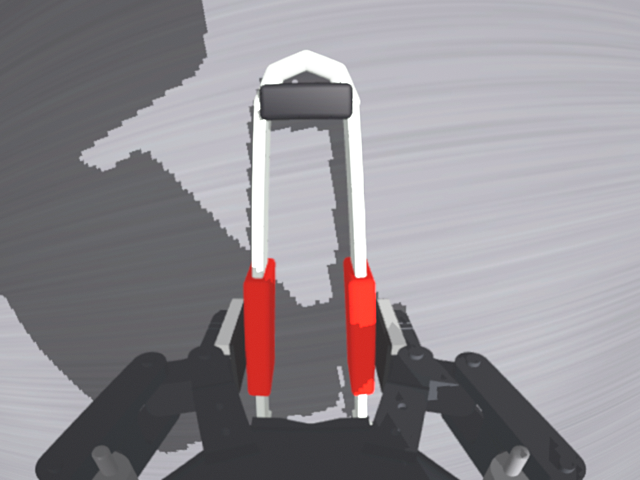

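View pics/scene4.png

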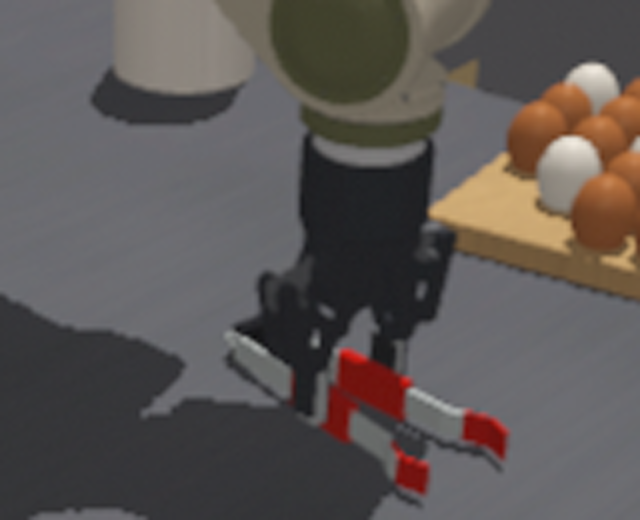

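>>> jog_arm(dr=[[0, 0, 0], [0, 0, 0], [0, 0, 0], [0, 0, 0], [0, 0, 0], [0, 0, 0], [0, 0, 0], [0, 0, 0], [0, 0, 0], [0, 0, 0]], slide=[[0, 0, -0.004], [0, 0, -0.01], [0, 0, -0.015], [0, 0, -0.02], [0, 0, -0.025], [0, 0, -0.025], [0, 0, -0.02], [0, 0, -0.015], [0, 0, -0.006], [0, 0, 0]], gripper=[0.22, 0.22, 0.22, 0.22, 0.22, 0.22, 0.22, 0.22, 0.22, 0.22])

```text
time_s: 5.45
position: [0.4616, 0.2536, 0.1542]
tool_rot: [[0.184, 0.983, 0.002], [0.983, -0.184, 0.0], [0.001, 0.002, -1.0]]
ft_force: [0.1, -0.6, -2.2]
grip_width: 0.0523
```

```bash
python3 - <<'E'
from rig import observe, viewer, env
import cv2,pickle
for n in ("wrist","scene"):
    im=viewer.get_image(n); p=im["pixels"]
    if n=="scene": p=cv2.resize(p[50:200,300:460],None,fx=4,fy=4,interpolation=cv2.INTER_CUBIC)
    cv2.imwrite(f"pics/{n}5.png",p)
s=observe(); print(s["position"],s["q"],s["ft_force"],s["grip_width"])
E
```

```text
[0.46113112 0.25340139 0.15280909] [ 1.58872256e+01  2.43299152e+01  8.63387813e+01 -2.52786066e-03
  6.93921574e+01 -6.35229420e+01] [-0.34496692 -0.72097507 -1.16291006] 0.052002989700378796
```

View pics/wrist5.png

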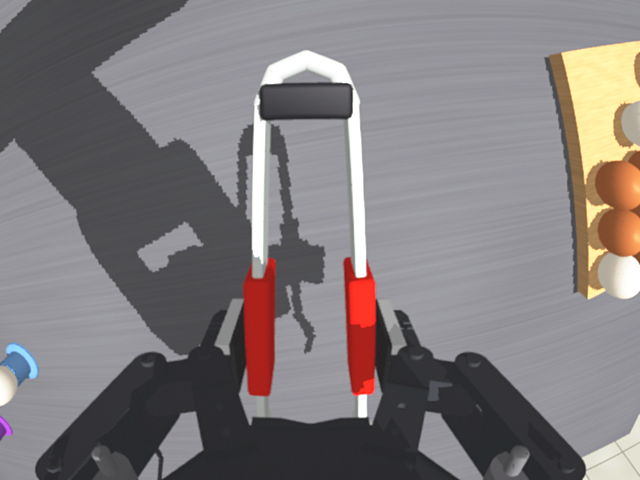

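View pics/scene5.png

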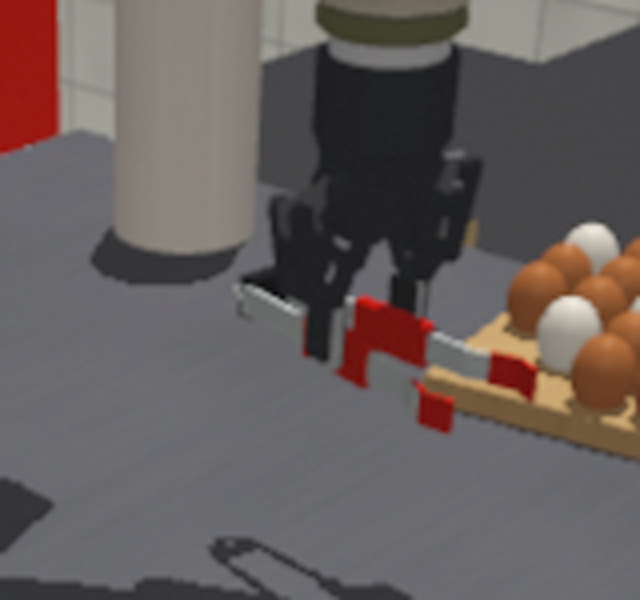

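>>> jog_arm(dr=[[0, 0, 0], [0, 0, 0], [0, 0, 0], [0, 0, 0], [0, 0, 0], [0, 0, 0], [0, 0, 0], [0, 0, 0], [0, 0, 0], [0, 0, 0]], slide=[[-0.0075, 0.0024, 0], [-0.015, 0.0049, 0], [-0.025, 0.0081, 0], [-0.0325, 0.0106, 0], [-0.0375, 0.0122, 0], [-0.04, 0.013, 0], [-0.0426, 0.0138, 0], [-0.0426, 0.0138, 0], [-0.0426, 0.0138, 0], [-0.0426, 0.0138, 0]], gripper=[0.22, 0.22, 0.22, 0.22, 0.22, 0.22, 0.22, 0.22, 0.22, 0.22])

```text
time_s: 6.55
position: [0.5053, -0.0906, 0.1527]
tool_rot: [[0.184, 0.983, -0.001], [0.983, -0.184, 0.0], [0.0, -0.001, -1.0]]
ft_force: [-0.3, -0.0, -2.2]
grip_width: 0.0521
```

>>> jog_arm(dr=[[0, 0, 0], [0, 0, 0], [0, 0, 0], [0, 0, 0], [0, 0, 0], [0, 0, 0], [0, 0, 0], [0, 0, 0], [0, 0, 0], [0, 0, 0]], slide=[[-0.04, 0.013, 0], [-0.035, 0.0114, 0], [-0.03, 0.0098, 0], [-0.025, 0.0081, 0], [-0.02, 0.0065, 0], [-0.015, 0.0049, 0], [-0.0075, 0.0024, 0], [0, 0, 0], [0, 0, 0], [0, 0, 0]], gripper=[0.22, 0.22, 0.22, 0.22, 0.22, 0.22, 0.22, 0.22, 0.22, 0.22])

```text
time_s: 7.55
position: [0.5293, -0.2673, 0.1534]
tool_rot: [[0.183, 0.983, -0.0], [0.983, -0.183, 0.0], [0.0, -0.0, -1.0]]
ft_force: [0.2, -0.3, -1.3]
grip_width: 0.0523
```

```bash
python3 - <<'E'
from rig import observe, viewer, env
import cv2,pickle
d={}
for n in ("wrist","scene","top"):
    im=viewer.get_image(n); p=im["pixels"]; d[n]=im
    if n=="scene": p=cv2.resize(p[200:350,150:350],None,fx=4,fy=4,interpolation=cv2.INTER_CUBIC)
    if n=="top": p=cv2.resize(p[150:300,330:480],None,fx=4,fy=4,interpolation=cv2.INTER_CUBIC)
    cv2.imwrite(f"pics/{n}6.png",p)
s=observe(); d["s"]=s; pickle.dump(d,open("im6.pkl","wb"));print(s["time_s"],s["position"],s["q"],s["ft_force"],s["grip_width"])
E
```

```text
7.7 [ 0.52933889 -0.2675953   0.153485  ] [-3.82440577e+01  3.03348825e+01  7.52904027e+01  7.45585715e-04
  7.43699936e+01 -1.17701027e+02] [-0.26782479 -0.1141669  -1.83882256] 0.052490159682022995
```

View pics/wrist6.png

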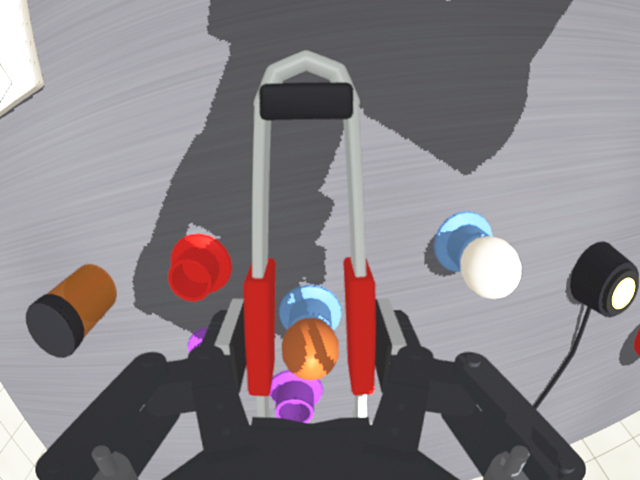

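View pics/scene6.png

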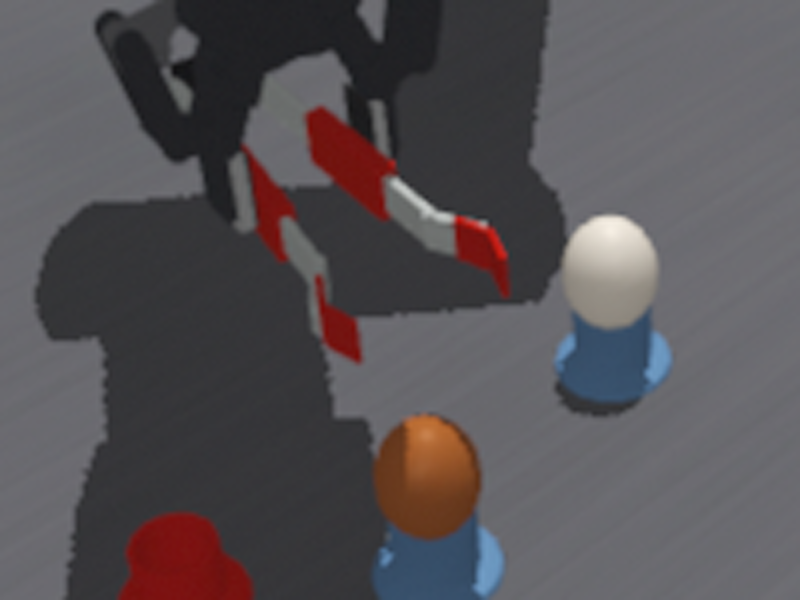

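View pics/top6.png

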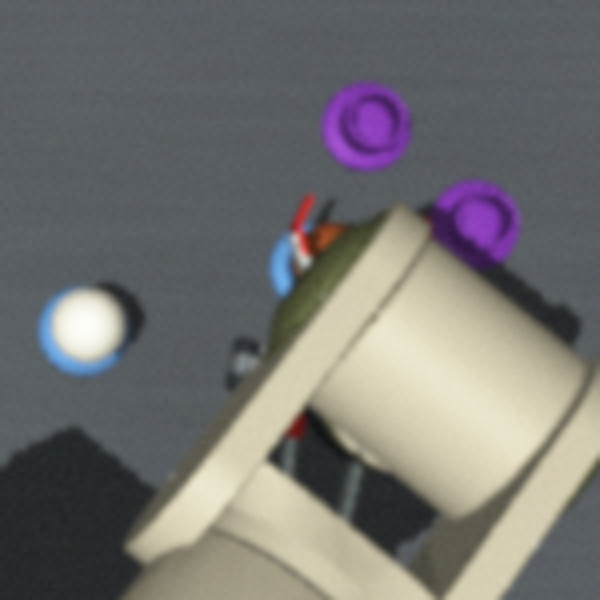

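```bash
python3 - <<'E'
import pickle; from h import *
d=pickle.load(open("im6.pkl","rb"));S=d["scene"];s=d["s"];W=d["wrist"]
H=lambda p:px(p,(150,200),4)
zt=s["position"][2]-.0133
for nm,z,a,b in (("bot",zt+.003,(361,362),(508,297)),("top",zt+.023,(352,328),(497,238))):
    A=onz(S,H(a),z);B=onz(S,H(b),z); R=s["tool_rot"]
    m=(A+B)/2; print(nm,A,B,np.linalg.norm(A-B), "mid in tool:",R.T@(m-s["position"]), "A,B", R.T@(A-s["position"]),R.T@(B-s["position"]))
# egg from scene again & wrist
E=onz(S,H((427,477)),.054);print("egg",E, R.T@(E-s["position"]))
E=fz(W,(310,349),.054);print("egg wrist",E, R.T@(E-s["position"]))
E=fz(W,(491,267),.054);print("white wrist",E)
E=fz(W,(624,293),.05);print("lamp wrist",E)
E
python3 - <<'E'
import pickle,cv2
W=pickle.load(open("im6.pkl","rb"))["wrist"]["pixels"]
cv2.imwrite("pics/w6c.png",cv2.resize(W[240:440,220:400],None,fx=3,fy=3,interpolation=cv2.INTER_CUBIC))
E
```

```text
bot [ 0.62426291 -0.31600587  0.143185  ] [ 0.63546284 -0.25415307  0.143185  ] 0.06285863586193195 mid in tool: [0.00120491 0.10202524 0.010308  ] A,B [-0.03022404  0.10217865  0.01030887] [0.03263385 0.10187183 0.01030714]
top [ 0.62681704 -0.31953833  0.163185  ] [ 0.62527191 -0.24904234  0.163185  ] 0.07051291753996827 mid in tool: [ 0.0012815   0.09812849 -0.0096923 ] A,B [-0.03323004  0.1053376  -0.0096908 ] [ 0.03579304  0.09091939 -0.00969381]
egg [ 0.61263115 -0.28445196  0.054     ] [-0.00132877  0.08496259  0.09949173]
egg wrist [ 0.61306078 -0.28203173  0.054     ] [0.00112922 0.08494212 0.09949167]
white wrist [ 0.57224697 -0.13886973  0.054     ]
lamp wrist [0.63774581 0.02179916 0.05      ]
```

View pics/w6c.png

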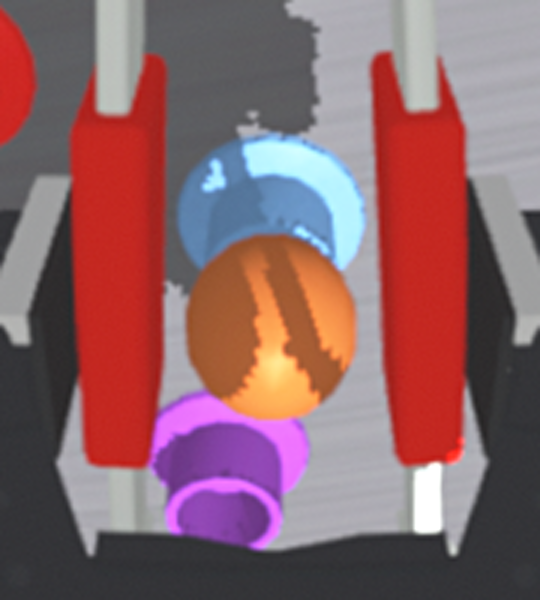

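>>> jog_arm(dr=[[0, 0, 0], [0, 0, 0], [0, 0, 0], [0, 0, 0], [0, 0, 0], [0, 0, 0], [0, 0, 0], [0, 0, 0], [0, 0, 0], [0, 0, 0]], slide=[[-0.0005, 0, 0.005], [0, 0, 0.01], [0, 0, 0.013], [0, 0, 0.013], [0, 0, 0.009], [0, 0, 0.005], [0, 0, 0], [0, 0, 0], [0, 0, 0], [0, 0, 0]], gripper=[0.22, 0.22, 0.22, 0.22, 0.22, 0.22, 0.22, 0.22, 0.22, 0.22])

```text
time_s: 8.7
position: [0.5294, -0.2688, 0.0988]
tool_rot: [[0.184, 0.983, 0.001], [0.983, -0.184, -0.001], [-0.001, 0.001, -1.0]]
ft_force: [-1.1, -0.6, -0.2]
grip_width: 0.0525
```

```bash
python3 - <<'E'
from rig import observe, viewer, env
import cv2,pickle
d={}
for n in ("wrist","scene","top"):
    im=viewer.get_image(n); p=im["pixels"]; d[n]=im
    if n=="scene": p=cv2.resize(p[230:350,180:340],None,fx=5,fy=5,interpolation=cv2.INTER_CUBIC)
    if n=="top": p=cv2.resize(p[150:300,330:480],None,fx=4,fy=4,interpolation=cv2.INTER_CUBIC)
    cv2.imwrite(f"pics/{n}7.png",p)
s=observe(); d["s"]=s; pickle.dump(d,open("im7.pkl","wb"));print(s["time_s"],s["position"],s["ft_force"],s["grip_width"])
E
```

```text
8.85 [ 0.5292408  -0.26876496  0.0985695 ] [ 0.36246241  0.08930371 -2.05369177] 0.051790880180375594
```

View pics/scene7.png

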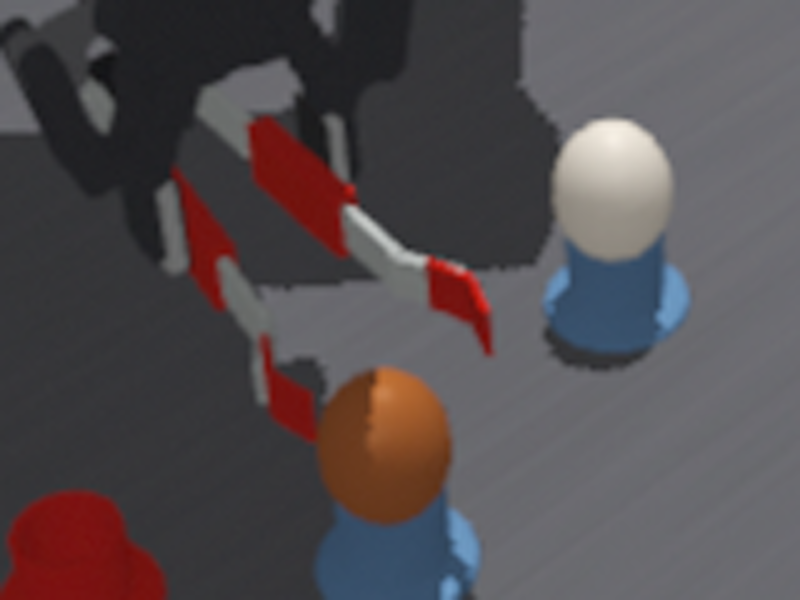

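View pics/wrist7.png

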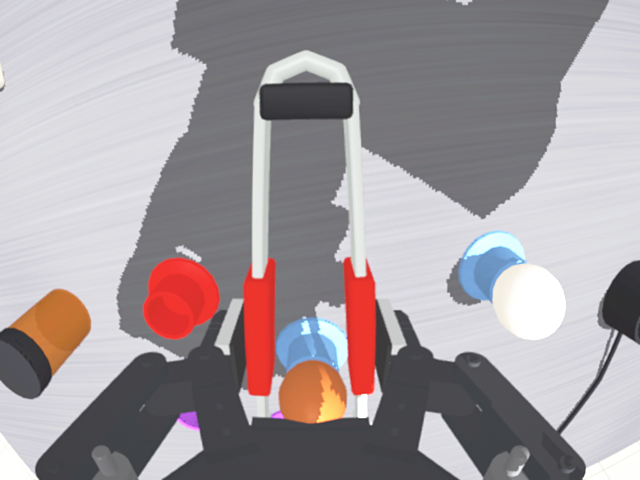

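```bash
python3 - <<'E'
import pickle; from h import *
d=pickle.load(open("im7.pkl","rb"));S=d["scene"];s=d["s"];W=d["wrist"];R=s["tool_rot"]
H=lambda p:px(p,(180,230),5)
zt=s["position"][2]-.0133
A=onz(S,H((314,440)),zt+.003);B=onz(S,H((489,355)),zt+.003)
print(R.T@(A-s["position"]),R.T@(B-s["position"]))
E=onz(S,H((385,446)),.054);print("egg",E, R.T@(E-s["position"]))
E=fz(W,(313,397),.054);print("egg wrist",E, R.T@(E-s["position"]))
for p,z in (((263,393),.111),((359,393),.111),((262,262),.111),((357,262),.111),((306,102),.11)):
  print(R.T@(fz(W,p,z)-s["position"]))
E
```

```text
[-0.0307923   0.10184903  0.01034793] [0.03230589 0.1005562  0.01033207]
egg [ 0.61276307 -0.28409029  0.054     ] [0.00029088 0.08489847 0.04460315]
egg wrist [ 0.61238842 -0.28159112  0.054     ] [0.00267868 0.08407105 0.04460224]
[-0.01923542  0.02773107 -0.01241481]
[ 0.02179951  0.02774255 -0.01242478]
[-0.01584049 -0.03355793 -0.01243997]
[ 0.0172345  -0.03356595 -0.01244801]
[-0.00036936 -0.08740734 -0.01146511]
```

>>> jog_arm(dr=[[0, 0, 0], [0, 0, 0], [0, 0, 0], [0, 0, 0], [0, 0, 0], [0, 0, 0], [0, 0, 0], [0, 0, 0], [0, 0, 0], [0, 0, 0]], slide=[[0.0006, -0.0003, 0.004], [0, 0, 0.008], [0, 0, 0.01], [0, 0, 0.01], [0, 0, 0.008], [0, 0, 0.004], [0, 0, 0], [0, 0, 0], [0, 0, 0], [0, 0, 0]], gripper=[0.22, 0.22, 0.22, 0.22, 0.22, 0.22, 0.22, 0.22, 0.22, 0.22])

```text
time_s: 9.85
position: [0.5291, -0.2682, 0.0547]
tool_rot: [[0.184, 0.983, 0.001], [0.983, -0.184, -0.0], [-0.0, 0.001, -1.0]]
ft_force: [-0.2, 0.4, -1.6]
grip_width: 0.0521
```

```bash
python3 - <<'E'
from rig import observe, viewer, env
import cv2,pickle
d={}
for n in ("scene","top"):
    im=viewer.get_image(n); p=im["pixels"]; d[n]=im
    if n=="scene": p=cv2.resize(p[230:350,180:340],None,fx=5,fy=5,interpolation=cv2.INTER_CUBIC)
    if n=="top": p=cv2.resize(p[160:260,370:450],None,fx=6,fy=6,interpolation=cv2.INTER_CUBIC)
    cv2.imwrite(f"pics/{n}8.png",p)
s=observe(); d["s"]=s; pickle.dump(d,open("im8.pkl","wb"));print(s["time_s"],s["position"],s["ft_force"],s["grip_width"])
E
```

```text
9.95 [ 0.52907058 -0.2681336   0.05459346] [ 0.25502558  0.14969432 -2.34704721] 0.05221472232437313
```

View pics/scene8.png

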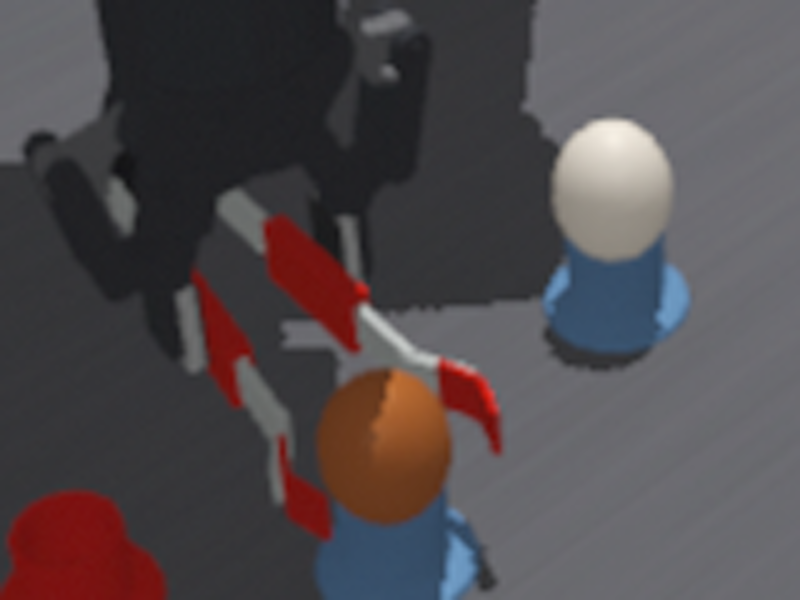

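View pics/top8.png

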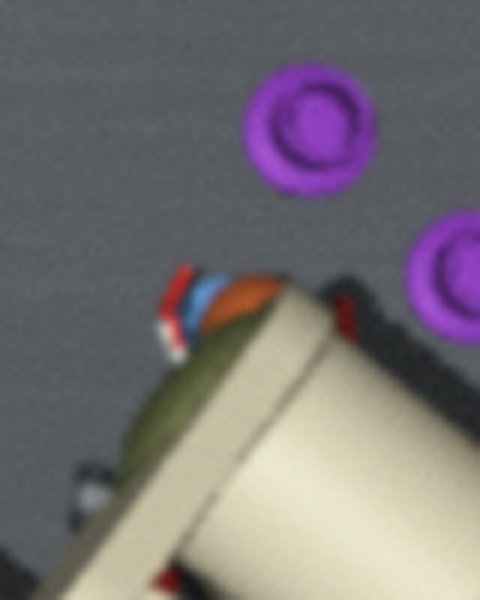

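>>> jog_arm(dr=[[0, 0, 0], [0, 0, 0], [0, 0, 0], [0, 0, 0], [0, 0, 0], [0, 0, 0], [0, 0, 0], [0, 0, 0], [0, 0, 0], [0, 0, 0]], slide=[[0, 0, 0], [0, 0, 0], [0, 0, 0], [0, 0, 0], [0, 0, 0], [0, 0, 0], [0, 0, 0], [0, 0, 0], [0, 0, 0], [0, 0, 0]], gripper=[0.16, 0.1, 0.06, 0.03, 0, -0.03, -0.06, -0.1, -0.14, -0.18], force=36)

```text
time_s: 10.95
position: [0.529, -0.2681, 0.0545]
tool_rot: [[0.184, 0.983, 0.0], [0.983, -0.184, -0.0], [-0.0, 0.0, -1.0]]
ft_force: [-0.7, -0.1, 0.7]
grip_width: 0.0394
```

>>> jog_arm(dr=[[0, 0, 0], [0, 0, 0], [0, 0, 0], [0, 0, 0], [0, 0, 0], [0, 0, 0], [0, 0, 0], [0, 0, 0], [0, 0, 0], [0, 0, 0]], slide=[[0, 0, 0], [0, 0, 0], [0, 0, 0], [0, 0, 0], [0, 0, 0], [0, 0, 0], [0, 0, 0], [0, 0, 0], [0, 0, 0], [0, 0, 0]], gripper=[-0.22, -0.26, -0.3, -0.35, -0.4, -0.4, -0.4, -0.4, -0.4, -0.4])

```text
time_s: 11.95
position: [0.529, -0.2681, 0.0543]
tool_rot: [[0.184, 0.983, 0.0], [0.983, -0.184, -0.0], [-0.0, 0.0, -1.0]]
ft_force: [-0.3, -1.0, 0.9]
grip_width: 0.0393
```

```bash
python3 - <<'E'
from rig import observe, viewer, env
import cv2,pickle
d={}
for n in ("scene","wrist"):
    im=viewer.get_image(n); p=im["pixels"]; d[n]=im
    if n=="scene": p=cv2.resize(p[230:350,180:340],None,fx=5,fy=5,interpolation=cv2.INTER_CUBIC)
    cv2.imwrite(f"pics/{n}9.png",p)
s=observe(); d["s"]=s; pickle.dump(d,open("im9.pkl","wb"));print(s["time_s"],s["position"],s["ft_force"],s["grip_width"])
E
```

```text
12.05 [ 0.52902027 -0.26808562  0.05434643] [ 0.17436816 -0.56169257  0.77343803] 0.03953523814714257
```

View pics/scene9.png

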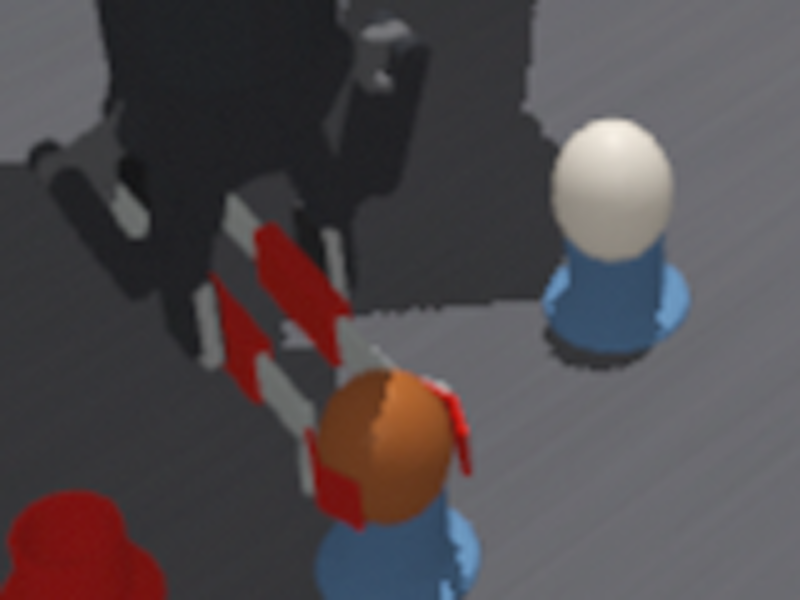

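View pics/wrist9.png

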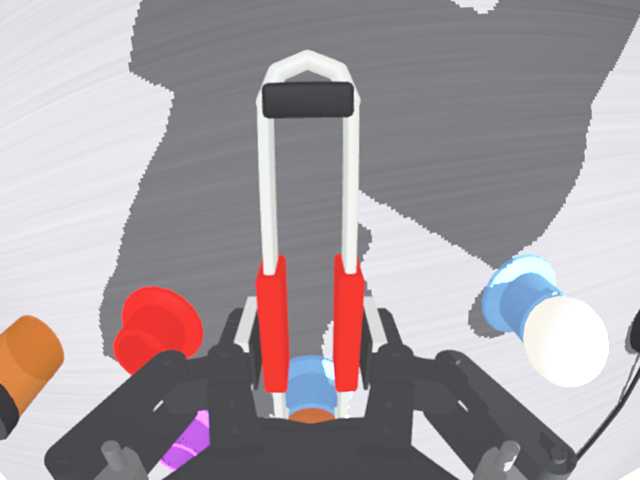

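>>> jog_arm(dr=[[0, 0, 0], [0, 0, 0], [0, 0, 0], [0, 0, 0], [0, 0, 0], [0, 0, 0], [0, 0, 0], [0, 0, 0], [0, 0, 0], [0, 0, 0]], slide=[[0, 0, -0.003], [0, 0, -0.006], [0, 0, -0.01], [0, 0, -0.014], [0, 0, -0.016], [0, 0, -0.016], [0, 0, -0.014], [0, 0, -0.01], [0, 0, -0.006], [0, 0, -0.002]], gripper=[-0.4, -0.4, -0.4, -0.4, -0.4, -0.4, -0.4, -0.4, -0.4, -0.4])

```text
time_s: 13.05
position: [0.5291, -0.2681, 0.1519]
tool_rot: [[0.184, 0.983, 0.0], [0.983, -0.184, -0.0], [-0.0, 0.001, -1.0]]
ft_force: [-0.3, 0.0, -2.8]
grip_width: 0.0394
```

```bash
python3 - <<'E'
from rig import observe, viewer, env
import cv2,pickle
d={}
for n in ("scene",):
    im=viewer.get_image(n); p=im["pixels"]; d[n]=im
    if n=="scene": p=cv2.resize(p[210:350,160:340],None,fx=4,fy=4,interpolation=cv2.INTER_CUBIC)
    cv2.imwrite(f"pics/{n}10.png",p)
s=observe(); print(s["time_s"],s["position"],s["ft_force"],s["grip_width"])
E
```

```text
13.1 [ 0.52900129 -0.26804626  0.15167607] [-1.27089723  0.14638087 -1.42552866] 0.03888252485096127
```

View pics/scene10.png

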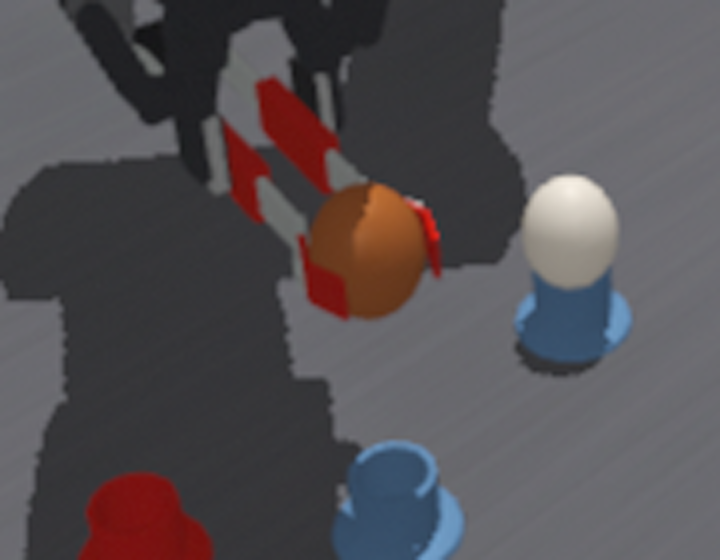

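>>> jog_arm(dr=[[0, 0, 0], [0, 0, 0], [0, 0, 0], [0, 0, 0], [0, 0, 0], [0, 0, 0], [0, 0, 0], [0, 0, 0], [0, 0, 0], [0, 0, 0]], slide=[[0.0061, -0.0006, 0], [0.0152, -0.0016, 0], [0.0243, -0.0025, 0], [0.0303, -0.0032, 0], [0.0334, -0.0035, 0], [0.0334, -0.0035, 0], [0.0334, -0.0035, 0], [0.0334, -0.0035, 0], [0.0303, -0.0032, 0], [0.0243, -0.0025, 0]], gripper=[-0.4, -0.4, -0.4, -0.4, -0.4, -0.4, -0.4, -0.4, -0.4, -0.4])

```text
time_s: 14.1
position: [0.5497, -0.0004, 0.151]
tool_rot: [[0.182, 0.983, -0.001], [0.983, -0.182, 0.001], [0.0, -0.001, -1.0]]
ft_force: [0.9, 0.4, -3.0]
grip_width: 0.0397
```

>>> jog_arm(dr=[[0, 0, 0], [0, 0, 0], [0, 0, 0], [0, 0, 0], [0, 0, 0], [0, 0, 0], [0, 0, 0], [0, 0, 0], [0, 0, 0], [0, 0, 0]], slide=[[0.0182, -0.0019, 0], [0.0121, -0.0013, 0], [0.0061, -0.0006, 0], [0.003, -0.0003, 0.004], [0, 0, 0.008], [0, 0, 0.01], [0, 0, 0.008], [0, 0, 0.004], [0, 0, 0], [0, 0, 0]], gripper=[-0.4, -0.4, -0.4, -0.4, -0.4, -0.4, -0.4, -0.4, -0.4, -0.4])

```text
time_s: 15.1
position: [0.5537, 0.0359, 0.1174]
tool_rot: [[0.184, 0.983, 0.0], [0.983, -0.184, -0.0], [0.0, 0.0, -1.0]]
ft_force: [-0.1, -0.1, -1.8]
grip_width: 0.0397
```

```bash
python3 - <<'E'
from rig import observe, viewer, env
import cv2,pickle
d={}
for n in ("scene","top","wrist"):
    im=viewer.get_image(n); p=im["pixels"]; d[n]=im
    if n=="scene": p=cv2.resize(p[180:300,310:470],None,fx=5,fy=5,interpolation=cv2.INTER_CUBIC)
    if n=="top": p=cv2.resize(p[150:270,230:350],None,fx=5,fy=5,interpolation=cv2.INTER_CUBIC)
    cv2.imwrite(f"pics/{n}11.png",p)
s=observe(); d["s"]=s; pickle.dump(d,open("im11.pkl","wb"));print(s["time_s"],s["position"],s["ft_force"],s["grip_width"])
E
```

```text
15.25 [0.55379231 0.0360324  0.11769073] [ 0.74593731  0.16596151 -1.89088948] 0.039745263800766706
```

View pics/scene11.png

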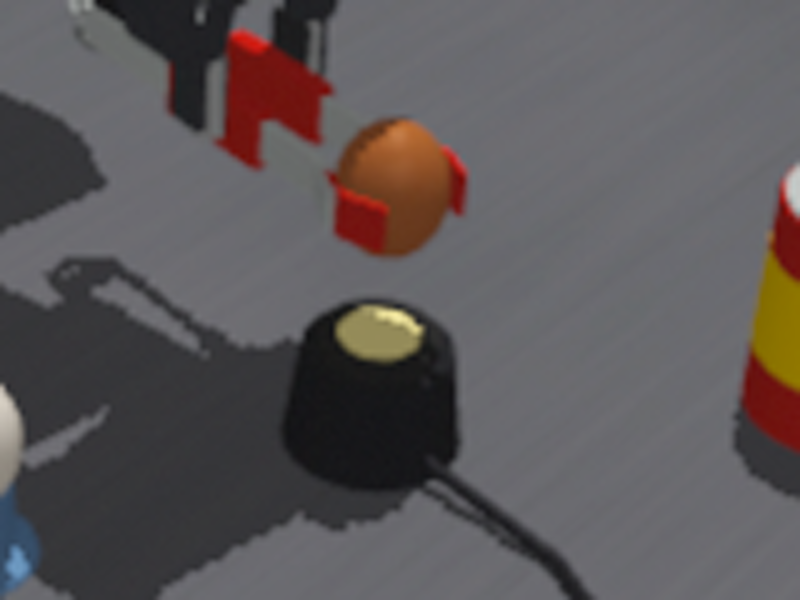

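View pics/top11.png

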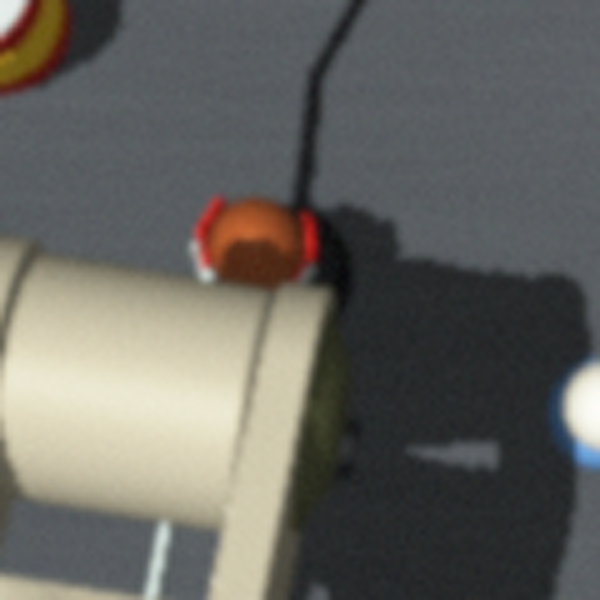

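View pics/wrist11.png

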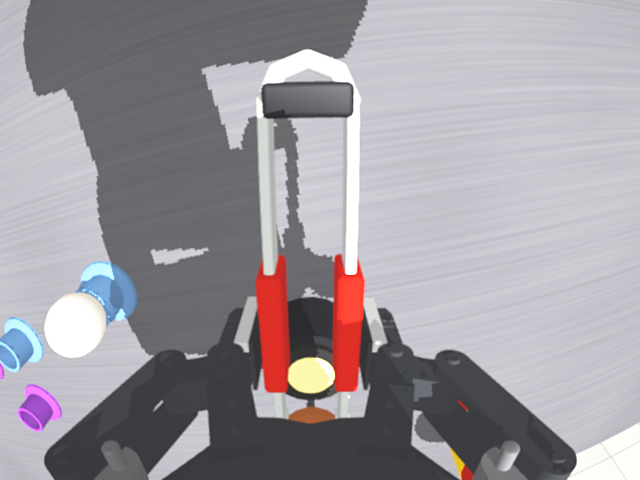

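```bash
python3 - <<'E'
import pickle; from h import *
d=pickle.load(open("im11.pkl","rb"));S=d["scene"];T=d["top"];s=d["s"];W=d["wrist"]
H=lambda p:px(p,(310,180),5);G=lambda p:px(p,(230,150),5)
print("exp",s["position"]+[.084,-.016,0])
print("tri",tri(S,H((395,188)),T,G((254,249))), onz(S,H((395,188)),.1174),onz(T,G((254,249)),.1174))
print("lamp scene",onz(S,H((379,333)),.05),"wrist",fz(W,(311,376),.05))
d0=pickle.load(open("im0.pkl","rb"));
E
python3 - <<'E'
import pickle,cv2
S=pickle.load(open("im11.pkl","rb"))["scene"]["pixels"]
cv2.imwrite("pics/s11c.png",cv2.resize(S[195:260,360:415],None,fx=9,fy=9,interpolation=cv2.INTER_CUBIC))
E
```

```text
exp [0.63779231 0.0200324  0.11769073]
tri (array([0.63640969, 0.02280023, 0.11452045]), array([-0.20406968,  0.02119617, -0.15848201, -0.18942357])) [0.6391886  0.01947976 0.1174    ] [0.63562378 0.02215412 0.1174    ]
lamp scene [0.63808529 0.01898393 0.05      ] wrist [0.63808947 0.02177691 0.05      ]
```

View pics/s11c.png

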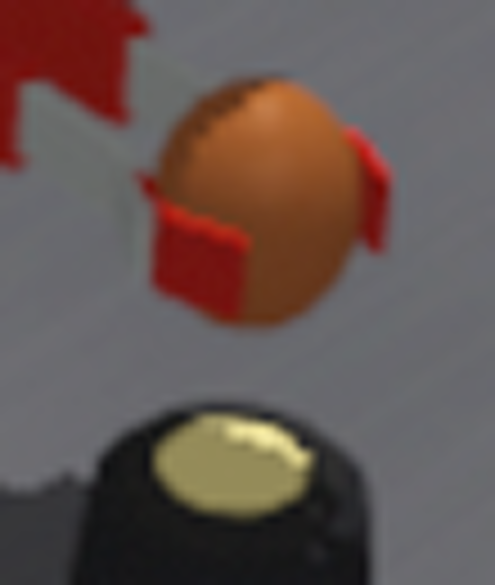

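>>> jog_arm(dr=[[0, 0, 0], [0, 0, 0], [0, 0, 0], [0, 0, 0], [0, 0, 0], [0, 0, 0], [0, 0, 0], [0, 0, 0], [0, 0, 0], [0, 0, 0]], slide=[[0, 0, 0.002], [0, 0, 0.003], [0, 0, 0.003], [0, 0, 0.001], [0, 0, 0], [0, 0, 0], [0, 0, 0], [0, 0, 0], [0, 0, 0], [0, 0, 0]], gripper=[-0.4, -0.4, -0.4, -0.4, -0.4, -0.4, -0.4, -0.4, -0.4, -0.4])

```text
time_s: 16.25
position: [0.5536, 0.0361, 0.1084]
tool_rot: [[0.184, 0.983, 0.0], [0.983, -0.184, -0.0], [-0.0, 0.0, -1.0]]
ft_force: [-0.1, -0.5, -2.2]
grip_width: 0.0397
```

```bash
python3 - <<'E'
from rig import observe, viewer, env
import cv2,pickle
d={}
for n in ("scene","top"):
    im=viewer.get_image(n); p=im["pixels"]; d[n]=im
    cv2.imwrite(f"pics/{n}12.png",p)
p=d["scene"]["pixels"]; cv2.imwrite("pics/s12c.png",cv2.resize(p[195:265,355:415],None,fx=8,fy=8,interpolation=cv2.INTER_CUBIC))
s=observe(); d["s"]=s; pickle.dump(d,open("im12.pkl","wb"));print(s["time_s"],s["position"],s["ft_force"],s["grip_width"],s["qvel"])
E
```

```text
16.35 [0.55361218 0.03607087 0.10834264] [-0.24238701 -0.06573685 -2.55652201] 0.039647310374051684 [-0.03519817 -0.03874365  0.03431148  0.06770632 -0.09351733 -0.08031635]
```

View pics/s12c.png

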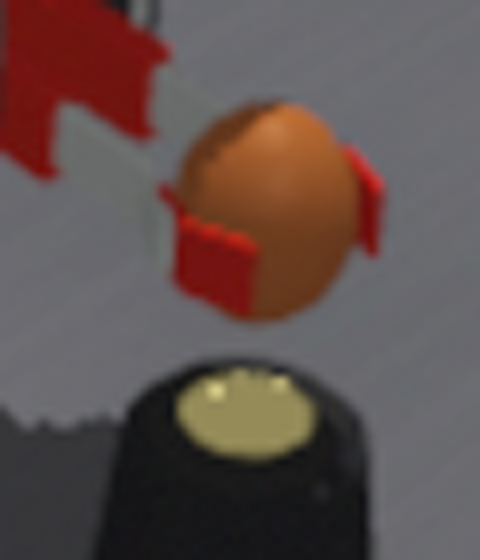

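View pics/scene12.png

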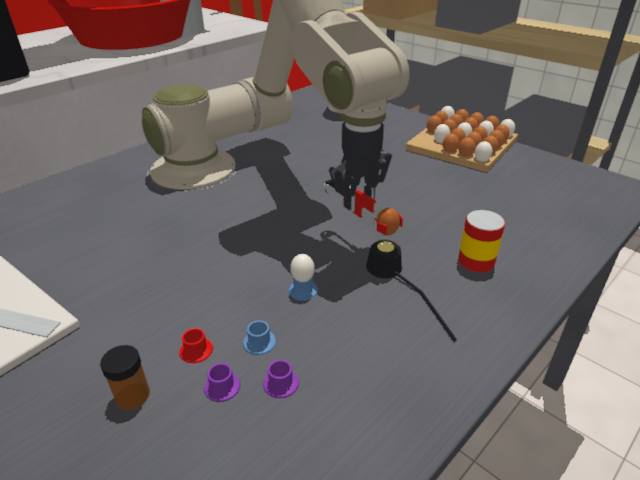

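```bash
python3 - <<'E'
import pickle; from h import *
d=pickle.load(open("im12.pkl","rb"));S=d["scene"]
H=lambda p:px(p,(355,195),8)
L=onz(S,H((246,415)),.05); print("lamp",L); 
for dz in (.03,.058,.086): print(dz,(proj(S,L+[0,0,dz])-[355,195]+.5)*8-.5)
print("egg",onz(S,H((266,212)),L[2]+.058)-L)
E
```

```text
lamp [0.6384407  0.01825639 0.05      ]
0.03 [254.90432011 313.69433051]
0.058 [263.51997196 215.67287926]
0.086 [272.44637006 114.11602552]
egg [-0.00053314  0.0016247   0.058     ]
```

Egg is within about 2 mm of the lamp's axis, with about 3 cm of clearance. I'm handing in.

```bash
python3 - <<'E'
from rig import env,observe
env.close_job(); s=observe(); print(s["time_s"],s["position"],s["grip_width"])
E
```

```text
the job is handed in; nothing more can be done
the job is handed in; nothing more can be done
```

I picked the tongs up by their red grips and closed them on the brown egg in its blue cup. I then lifted it out, carried it to the candling lamp and handed the job in at about 16.4 s with the egg still held there.

**Position at hand-in:** in the last scene picture the egg's centre is about 2 mm from the lamp's axis and about 58 mm above the lit opening, so its lower end is about 3 cm clear. Grip width was steady at 39.7 mm, which matches the tongs closed on the egg, at a 36 N squeeze.

**Bystanders:** the white egg, the can and the spice jar look unmoved in the last scene picture.

**Where readings disagreed:**
- The views differed by about 2–3 mm on the egg and lamp positions. From the top view at the previous height, the egg was about 2.6 mm off the lamp's axis.
- The egg also seems to lean about 3° in the jaws, though part of that is the camera's perspective.
- The wrist force briefly rose to about 6 N upwards while the fingers closed at the tongs, probably the fingertips touching the counter, so I raised the gripper 3 mm.

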